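# Bring the empty socket of the sample wheel to the top and plug the sample in

### The job

With a fingertip laid lightly on its rim, roll the upright sample wheel round until its one empty socket, hidden down inside the stand at the start, is at the very top, and let the wheel come to rest there. Then take the sample plug with the flat tab out of the rack and set it fully home in that socket, so that it stands upright on top of the wheel. The wheel is delicate and the height of its rim is not known beforehand: feel for it, never push on wheel or stand, or drive the plug, with more than 15 N, and leave the other plugs and everything else on the bench where they are.

Things in the scene. Friction and masses are not known exactly. Their poses are not given: they have to be found in the camera images.
- stand: Fixed dark metal stand, base plate 200 x 100 x 12 mm (long side along its x); origin at the centre of the base's underside, on the table, z up. Two cheeks (y = +-32 mm) and two end walls (x = +-75 mm), 98 mm high, box in the lower half of an upright wheel: radius 64 mm, 36 mm wide along y, axle along the stand's y straight above the origin.
- rim_mid (a point): A point fixed to the stand, 161 mm above the table over the axle: the middle of where the top of the rim can be. The axle is clamped by hand at a height that differs each time and is NOT measured: the rim's top lies up to 8 mm above or below this point; find it by touch or camera. The axle is also sprung: it yields 1 mm per 4 N pushed down, up to about 7 mm.
- pivot (a point): A point fixed to the stand, 97 mm above the table, near the axle. The rim: two smooth black flanges 10.5 mm wide, between them a recessed metal band with seven sockets closed by round steel blanks and one empty square socket, 15 x 15 mm, 30 mm deep towards the axle. Light bearing (holds about 0.012 N m), wheel balanced, 0.35 to 0.6 kg; it stops soon after being let go.
- wheel (a joint): Angle of the wheel, rad. 0 (or a whole turn, 6.283) = the empty socket is straight up; growing values carry the wheel's top towards the stand's +x: at angle q the socket's mouth lies 64 mm * sin(q) along the stand's x and 64 mm * cos(q) above the axle. It turns without stops, either way. Starts between 1.9 and 4.4.
- plug: The sample plug, metal, 40 g: origin at the centre of its foot, z up. Stem 12 mm diameter, 28 mm long, tapered foot (7 mm at the tip); shoulder disc 28 mm diameter, 28 to 34 mm up; flat tab to hold it by, 10 mm thick (x), 26 mm wide (y), 34 to 70 mm up. Starts upright in any of the rack's holes, foot 6 mm above the table. Home in the wheel: shoulder on the flanges, foot 28 mm below the rim's top.
- rack: Fixed black plastic block 50 x 200 x 34 mm (x, y, z), origin at the centre of its underside, with three holes of 13.5 mm along its y at -65, 0 and +65 mm, each holding a plug.
- plug_round: Bystander in the rack, metal plug: the same stem (12 mm diameter, 28 mm long, tapered foot) and shoulder disc (28 mm diameter, 6 mm thick) as the sample plug, but with a round aluminium head 18 mm in diameter, 26 mm high. Origin at its foot.
- plug_ball: Bystander in the rack, metal plug: the same stem (12 mm diameter, 28 mm long, tapered foot) and shoulder disc (28 mm diameter, 6 mm thick) as the sample plug, but with a thin rod and a black ball of 22 mm on top. Origin at its foot.
- petri: Bystander: closed flat clear dish, 73 mm diameter, 15 mm high, origin under its centre.
- jar: Bystander: amber jar, 52 mm diameter, 75 mm high, origin under its centre.
- stubbox: Bystander: grey plastic box 90 x 70 x 28 mm, origin under its centre.
- driver: Bystander: black screwdriver lying along its x, 170 mm long.
- thumbscrew: Bystander: steel thumbscrew standing on its 26 mm head, 30 mm high, origin under its centre.
- tweezers: Bystander: steel tweezers lying along their x, 145 mm long, 6 mm high.
There are look-alikes about, which are no part of the job. There is more than one size of the stand; the one meant has the size given above.

How it is judged:
On the way, in this order (a step that is already met when the one before it is completed fails the run):
1. the empty socket is at the top (within 0.09 rad) and the wheel has come to rest ((value of joint wheel between -6.3732 and -6.1932 rad or value of joint wheel between -0.09 and 0.09 rad or value of joint wheel between 6.1932 and 6.3732 rad or value of joint wheel between 12.4764 and 12.6564 rad) and velocity of joint wheel between -0.1 and 0.1 rad/s), for 0.3 s.
2. the sample plug is in the socket at the top ((value of joint wheel between -6.4032 and -6.1632 rad or value of joint wheel between -0.12 and 0.12 rad or value of joint wheel between 6.1632 and 6.4032 rad or value of joint wheel between 12.4464 and 12.6864 rad) and x of plug in the frame of stand between -0.008 and 0.008 m and y of plug in the frame of stand between -0.005 and 0.005 m and z of plug in the frame of stand between 0.122 and 0.144 m and angle between plug's own z axis and vertical below 0.2 rad), for 0.2 s.
At the end, for the whole second after the job is handed in: the wheel rests with its socket within 0.12 rad of straight up, and the sample plug stands released and at rest in that socket, its shoulder on the rim, within 8 mm of above the axle along x and 5 mm along y, tilted less than 0.2 rad (all of step 2 and velocity of joint wheel between -0.1 and 0.1 rad/s and linear speed of plug below 0.02 m/s and contact force between plug and stand above 0.05 N); the robot touches nothing.
It fails at once if the robot pushes on the wheel or stand with more than 15 N (contact force between any of the fingers, the arm and stand above 15 N).
It fails at once if the plug is driven against wheel or stand with more than 15 N (contact force between plug and stand above 15 N).
It fails at once if another plug or a thing on the bench is moved by more than 15 mm (distance of any of plug_round, plug_ball, petri, jar, stubbox, driver, thumbscrew, tweezers from where it was at the start of the episode above 0.015 m).
It also fails if it takes over 72 s, if anything falls off the work surface, if the arm or the gripper's body presses on something with over 40 N, if the wrist force passes 120 N, or if a joint passes its speed limit or range.

### The arm

A 7-joint arm with a two-finger parallel gripper is mounted at the origin on the work surface. World frame = base frame: x ahead of the robot, y to its left, z up, the work surface at z = 0. Lengths are in m, angles in rad, forces in N, time in s.
With the tool pointing down it reaches from about 0.425 to 0.875 m from the base axis. Payload 9.9 kg.
Tool frame: the origin (TCP) lies on the centre line of the jaws, within the pads' length; the fingertips stand 17 mm ahead of it and the grasp point (between the pads) lies 2 mm behind it; z points along the fingers, y is the line along which they close (so a half turn about z gives the same grasp; the last joint's range is limited). The gripper opens to 85 mm and grips with 20 to 120 N. Pads are 22 mm wide; open, the fingers measure 114 mm over their backs; the gripper's body (76 mm by 85 mm) begins 54 mm behind the grasp point. The pads swing forward as they close: fully open they stand 13 mm farther back than shut.
Start: joints at [1.099, 0.576, 0.025, 1.437, -0.015, 1.129, -0.057], TCP at [0.255, -0.625, 0.248] pointing down, gripper open.
Joint ranges: [-2.76, 2.76], [-0.34, 2.15], [-1.52, 1.57], [0.19, 2.46], [-1.09, 4.23], [0.17, 1.99], [-2.82, 2.82]. Speed limits (rad/s): [2.22, 2.22, 3.01, 3.01, 3.14, 3.14, 3.14].

### API

Orientations are given as a rotation vector (axis times angle).
In Python, from rig import * gives the robot as it stands.
- The arm moves only by the tool play_rows, never from a script. Its argument "motion" is a list of rows, each a list of 5 numbers: the opening, from -1 (shut) to 1 (fully open), then the shift along the tool's x, y, z in mm, then the turn about the tool's z in degrees. A call has 1 to 8 rows; each row is the pose to reach, as a shift and turn from the pose commanded when the call began, along the tool's axes at that moment; what a row does not reach only later rows make up. A row lasts 1/10 s, in which the tool goes at most 50 mm and 8.59 degrees, less where a joint would pass 70% of its speed; a pose out of reach is approached as far as the arm can. A call with a gripper value outside its range is refused whole. The fingers move at their own pace and stop on an object; "squeeze" is the grip in N (left out, the last holds). Time passes only in rows, so rows that repeat a pose let the fingers close. It gives the time, the measured TCP pose, the force, the opening and the grip force at its end, in the units of the state.
- observe(): the state, without advancing time (a new reading comes with each control period).
- capture(name): name is "side" or "top"; returns a dict with "img" (420x560x3 uint8, red, green, blue), "fx", "fy", "cx", "cy" (pixels), "k1" (the pictures are not rectified: a ray, as slopes to the right and down, at radius r is drawn at 1 + k1 r^2 times it, then the intrinsics apply), "world_to_cam" (4x4, takes a point from world to camera coordinates). Camera axes: x right, y down, z forward; pixel columns grow to the right and rows downward; lengths in m; the calibration is good to about 2 mm. A picture is of the moment at which its call begins. There is no depth.
- finish_job(): hands the job in; it is judged then, once.
The state is a dict: "clock": time; "qpos": joint angles; "joint_vel": joint speeds; "tau": joint torques, N m; "tcp_pos": TCP position; "orientation": TCP orientation; "ft_force": force on the tool from outside, world axes, zero at the start; "moment": the same for the moment, N m; "width": opening from 0.0 (shut) to 1.0 (fully open); "gripper_force": force on a finger pad.
Only numpy, scipy, OpenCV 4.12 (cv2) and the standard library are available. Lean on these libraries where they do the work, as an engineer would, in place of code of your own. Each camera call takes 0.05 s, during which the arm holds its last target. There are 200 camera calls.

## Working session

There is one attempt and no reset: what is moved stays moved. The work goes in short steps, Python scripts to look and compute and a tool call to move; the robot and the scene stay as the last step left them, time stands still between calls to the robot, and variables do not carry over. Pictures are saved under pics/ and viewed, at most 10 in all, crops included, and the job is handed in when it is done.

Besides the shell and the picture viewer there is one more tool, called as name(argument=value, ...), one argument or row to a line, values as JSON. play_rows: Moves the arm, as the interface text tells. Its arguments: {"type":"object","properties":{"motion":{"type":"array"},"squeeze":{"type":"number"}},"required":["motion"]}

```bash
mkdir -p pics; cat > h.py <<'E'
from rig import *
import numpy as np, cv2
def cap(n,save=None):
    c=capture(n)
    if save: cv2.imwrite('pics/'+save,cv2.cvtColor(c['img'],cv2.COLOR_RGB2BGR))
    return c
def K(c): return np.array([[c['fx'],0,c['cx']],[0,c['fy'],c['cy']],[0,0,1.]]), np.array([c['k1'],0,0,0,0.])
def ray(c,uv):
    k,d=K(c); p=cv2.undistortPoints(np.array([[uv]],float),k,d)[0,0]
    W=np.array(c['world_to_cam']); R,t=W[:3,:3],W[:3,3]
    return -R.T@t, R.T@np.array([p[0],p[1],1.])
def onz(c,uv,z):
    o,d=ray(c,uv); return o+d*(z-o[2])/d[2]
def proj(c,P):
    k,d=K(c); W=np.array(c['world_to_cam'])
    return cv2.projectPoints(np.array(P,float).reshape(-1,3),cv2.Rodrigues(W[:3,:3])[0],W[:3,3],k,d)[0][:,0]
def tri(a,ua,b,ub):
    o1,d1=ray(a,ua); o2,d2=ray(b,ub)
    s=np.linalg.lstsq(np.c_[d1,-d2],o2-o1,rcond=None)[0]
    p,q=o1+d1*s[0],o2+d2*s[1]; return (p+q)/2,np.linalg.norm(p-q)
E
python3 - <<'E'
from h import *
import json
for n in('side','top'):
    c=cap(n,n+'0.png'); print(n,c['fx'],c['k1'],np.round(np.linalg.inv(np.array(c['world_to_cam'])),3).tolist())
print(observe())
E
```

```text
side 381.66859262860834 -0.011238210052344138 [[-0.965, -0.191, 0.178, 0.369], [-0.261, 0.703, -0.661, 0.606], [0.001, -0.685, -0.729, 0.822], [0.0, 0.0, 0.0, 1.0]]
top 483.4210668635839 -0.15562947954627512 [[0.039, -0.978, 0.204, 0.27], [-0.999, -0.038, 0.01, -0.003], [-0.002, -0.204, -0.979, 1.255], [0.0, 0.0, 0.0, 1.0]]
{'clock': 0.1, 'qpos': array([ 1.09923222,  0.57646262,  0.02481594,  1.43781624, -0.01501294,
        1.12897469, -0.05651764]), 'joint_vel': array([ 0.0014187 , -0.00332547,  0.00109835, -0.00162125,  0.00038162,
        0.00085075, -0.0008331 ]), 'tau': array([ 5.10975922e-03, -7.67306399e+01,  2.25703374e+00, -2.86603975e+01,
        1.57074665e-02,  8.53598176e-03,  8.05543255e-05]), 'tcp_pos': array([ 0.25512003, -0.62453224,  0.24752108]), 'orientation': array([-3.08130715e+00, -6.05067279e-01,  5.19068084e-04]), 'ft_force': array([-0.7168996 ,  0.44021731,  0.50649806]), 'moment': array([ 0.02607283, -0.01275316, -0.00900855]), 'gripper_force': 0.0, 'width': 1.0029267277364422}
```

View pics/side0.png

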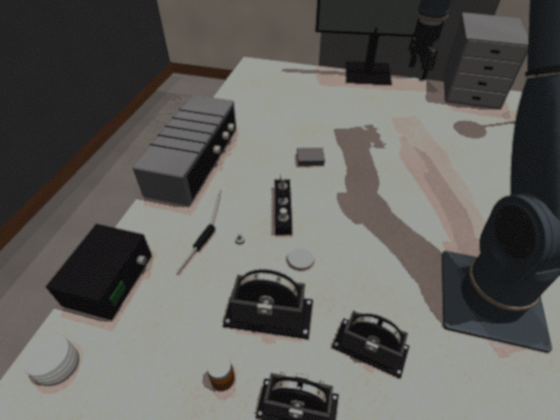

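View pics/top0.png

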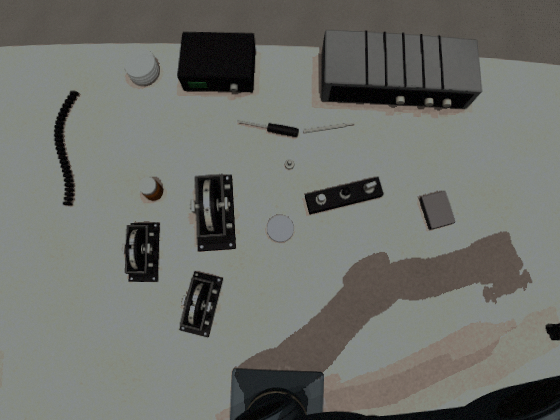

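The side view shows stands at (268,300), (371,340) and (298,400), and the rack at (283,205). In the top view the stands are at (214,212), (142,250) and (202,303), and the rack with its plugs is at (320,199), (345,193) and (370,186). I'll check the sizes and crop closely.

```bash
python3 - <<'E'
from h import *
t=cap('top');s=cap('side')
a=cv2.cvtColor(t['img'],cv2.COLOR_RGB2GRAY)
m=(a<75).astype(np.uint8)
m=cv2.morphologyEx(m,cv2.MORPH_CLOSE,np.ones((5,5)))
for c in cv2.findContours(m,cv2.RETR_EXTERNAL,cv2.CHAIN_APPROX_NONE)[0]:
    (u,v),_,_=cv2.minAreaRect(c)
    if cv2.contourArea(c)>300 and 100<u<420 and 140<v<345:
        P=np.array([onz(t,p,0.012 if u<260 else 0.034)[:2] for p in c[:,0].astype(float)],np.float32)
        print((round(u),round(v)),cv2.minAreaRect(P*1000), onz(t,(u,v),0.012).round(3))
def crop(c,x0,y0,w,h,k): return cv2.resize(c['img'][y0:y0+h,x0:x0+w],None,fx=k,fy=k,interpolation=cv2.INTER_CUBIC)
A=crop(t,180,165,70,90,4); A=cv2.resize(A,(280,360)); B=crop(t,295,165,100,60,4)
C=crop(s,215,255,110,85,4);D=crop(s,255,165,50,80,4)
can=np.zeros((600,800,3),np.uint8)
can[:A.shape[0]*1//1,:280]=A[:,:280]; can[360:600,:400]=B
can[:340,290:730]=np.clip(C.astype(int)*2,0,255); can[345:600,480:680]=D[:255]
cv2.imwrite('pics/c1.png',cv2.cvtColor(np.clip(can.astype(int)*1.5,0,255).astype(np.uint8),cv2.COLOR_RGB2BGR))
E
```

```text
(200, 303) ((274.4589538574219, 202.96473693847656), (82.11337280273438, 155.8115234375), 79.74529266357422) [0.274 0.203 0.012]
(142, 252) ((400.5655517578125, 367.58856201171875), (155.72772216796875, 93.22187805175781), 2.699873685836792) [0.4   0.367 0.012]
(344, 195) ((567.243408203125, -155.9412841796875), (56.9013671875, 203.04310607910156), 16.11018943786621) [ 0.572 -0.158  0.012]
(213, 212) ((513.6497802734375, 183.9966278076172), (203.3227996826172, 107.62833404541016), 6.330976963043213) [0.512 0.184 0.012]
```

View pics/c1.png

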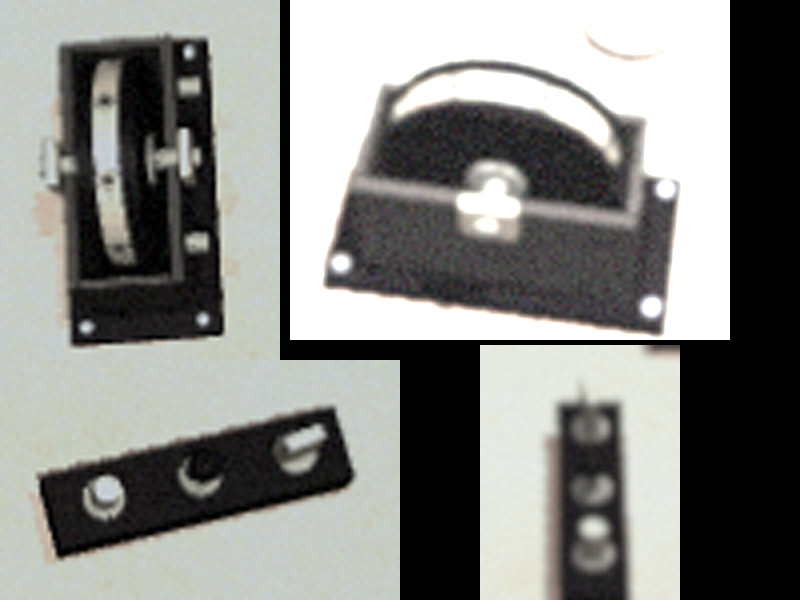

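The bottom-left crop shows the flat-tab plug at the right end of the rack, near top pixel (370,186). The ball is in the middle at (345,193) and the round head at (320,199). The 200 mm stand is the one at (214,212); the other two measure about 155 mm. Next I'll get exact poses.

```bash
python3 - <<'E'
from h import *
t=cap('top');s=cap('side')
def blob(c,uv,r=4,bright=True):
    g=cv2.cvtColor(c['img'],cv2.COLOR_RGB2GRAY).astype(float); u,v=map(int,np.round(uv))
    w=g[v-r:v+r+1,u-r:u+r+1]; th=(w.max()+np.median(w))/2; m=np.clip(w-th,0,None)
    yy,xx=np.mgrid[v-r:v+r+1,u-r:u+r+1]; return np.array([(xx*m).sum()/m.sum(),(yy*m).sum()/m.sum()])
T=[blob(t,p,3) for p in[(227.5,177.5),(230.75,244.5),(201.75,246.75)]]
S=[blob(s,p,3) for p in[(227.5,320.5),(305.25,331.75),(308.75,302)]]
print('topb',np.round(T,2).tolist(),'sideb',np.round(S,2).tolist())
PT=np.array([onz(t,p,.012) for p in T]);print(PT.round(4).tolist())
PS=np.array([onz(s,p,.012) for p in S]);print(PS.round(4).tolist())
print('centre',(PT[0]+PT[2])/2,'ang',np.degrees(np.arctan2(*(PT[0]-PT[1])[1::-1])))
g=cv2.cvtColor(t['img'],cv2.COLOR_RGB2GRAY)
for th in(110,130,150,170):
    m=np.zeros_like(g); m[172:200,358:384]=(g[172:200,358:384]>th)
    n,l,st,ce=cv2.connectedComponentsWithStats(m,connectivity=4)
    for i in range(1,n):
        x,y,w,h,a=st[i]
        if a>12 and 355<ce[i][0]<382 and 174<y<198: print(th,st[i].tolist(),ce[i].round(1))
np.set_printoptions(linewidth=250)
print(g[174:200,356:386])
E
```

```text
topb [[226.58, 177.54], [230.34, 244.35], [201.03, 246.39]] sideb [[227.07, 320.27], [304.97, 331.19], [308.75, 301.53]]
[[0.6078, 0.1547, 0.012], [0.429, 0.1339, 0.012], [0.4204, 0.21, 0.012]]
[[0.5987, 0.2313, 0.012], [0.4195, 0.2103, 0.012], [0.4275, 0.1342, 0.012]]
centre [0.51410637 0.18237459 0.012     ] ang 6.654341480690427
110 [367, 182, 9, 5, 25] [370.7 184.1]
110 [374, 195, 10, 5, 20] [380.1 198.1]
130 [367, 182, 8, 5, 16] [370.8 184.1]
[[134 136 134 132 134 135 135 134 134 133 135 133 136 132 138 134 133 134 134 132 135 133 132 134 136 134 135 133 134 135]
 [135 136 135 136 135 135 135 135 134 135 134 134 133 134 135 135 134 133 135 134 135 134 137 132 134 135 135 134 135 135]
 [134 134 134 134 135 133 134 135 135 134 135 134 136 134 135 135 136 118 109 109 109 100 106 129 137 135 136 135 134 133]
 [135 134 135 135 135 135 135 136 135 134 136 135 122 107 106 100  99  76  58  53  52  31  51 120 135 133 135 136 135 134]
 [134 134 134 136 135 135 135 125 110 110 107 100  81  60  52  39  34  25   4  17  11  16  29 120 134 133 134 133 134 135]
 [134 134 135 136 135 123 106  88
[... 1850 characters left out ...]
 17  18  20  19  15  18  17  15  14  15  16  21   8  16  17  16  10  10  84 128 134]
 [ 10  18  18  18  19  16  19  16  18  13  12  13  16  15  17  21  20  16  12  16  16  11  10   8   5  11  46 113 133 135]
 [ 17  17  18  16  17  21  16  18  17  17  14  11  18  14  12  21  15   8   5   5   4   6   4   5   4  44 103 130 135 136]
 [ 17  17  12  18  14  16  17  18  18  15  17  17   7  13  13  14   6   1   8   3   5  17  45  45  92 111 127 133 133 133]
 [ 14  16  12  13  16  19  17  19  14   8  14   8   6   9   7   2   5  15  42  44  80  95  98 112 128 133 135 133 136 135]
 [ 11  18  14  12  14   8   5  10  11   3   2   4   5  16  40  62  88 106 114 114 123 128 128 134 134 136 137 134 134 133]]
```

```bash
cat >> h.py <<'E'
from scipy.spatial.transform import Rotation as Ro
SC=np.array([.5136,.1826]);A=np.radians(6.66);U=np.array([np.cos(A),np.sin(A)]);V=np.array([-U[1],U[0]])
def go(P,yaw=None):
    s=observe();R=Ro.from_rotvec(s['orientation']).as_matrix();y=np.degrees(np.arctan2(R[1,0],R[0,0]))
    print('clk',round(s['clock'],2),'tcp',s['tcp_pos'].round(4),'yaw',round(y,2),'tilt',R[2].round(3),'ft',s['ft_force'].round(2),'w',round(s['width'],3))
    print('  shift',(R.T@(np.array(P)-s['tcp_pos'])*1000).round(1),'turn',None if yaw is None else round(-((yaw-y+90)%180-90),1))
E
python3 - <<'E'
from h import *
t=cap('top');s=cap('side')
g=cv2.cvtColor(t['img'],cv2.COLOR_RGB2GRAY)
m=np.zeros_like(g); m[180:188,358:378]=g[180:188,358:378]>85
P=np.array([onz(t,(float(u),float(v)),.076)[:2]*1000 for v,u in np.argwhere(m)],np.float32)
print('tab',cv2.minAreaRect(P),P.mean(0))
C=np.cov(P.T);w,v=np.linalg.eigh(C);print('tabdir',np.degrees(np.arctan2(v[1,1],v[0,1])))
m=np.zeros_like(g); m[178:196,361:376]=g[178:196,361:376]>32
print('tab+disc px bbox',cv2.boundingRect(m))
g=cv2.cvtColor(s['img'],cv2.COLOR_RGB2GRAY).astype(float)
for u in range(250,288,4):
    col=g[255:300,u]; k=int(np.argmax(col<col[:6].mean()*.5)); th=col[:6].mean()*.5
    v=255+k-1+(col[k-1]-th)/(col[k-1]-col[k])
    o,d=ray(s,(u,v)); n=np.r_[V,0]; q=np.r_[SC,0]-.018*n
    p=o+d*(n@(q-o))/(n@d); dx=(p[:2]-SC)@U
    print(u,round(v,2),'dx',round(dx*1000,1),'zc+64',round((p[2]-np.sqrt(max(0,.064**2-dx**2))+.064)*1000,1))
go([.5136,.1826,.21],6.66); go([.50,-.25,.248],6.66)
E
```

```text
tab ((588.340576171875, -207.93710327148438), (43.72219467163086, 16.834861755371094), 88.22893524169922) [ 588.5781  -216.65723]
tabdir 88.03101811145866
tab+disc px bbox (361, 178, 15, 16)
250 271.22 dx 40.4 zc+64 153.2
254 270.06 dx 31.3 zc+64 153.4
258 269.66 dx 22.5 zc+64 152.6
262 269.44 dx 13.8 zc+64 152.7
266 269.48 dx 5.1 zc+64 153.1
270 269.94 dx -3.5 zc+64 153.2
274 270.86 dx -12.0 zc+64 152.7
278 271.93 dx -20.5 zc+64 152.8
282 273.56 dx -29.1 zc+64 152.2
286 275.89 dx -37.7 zc+64 150.7
clk 0.4 tcp [ 0.2552 -0.6248  0.2481] yaw 22.22 tilt [-0. -0. -1.] ft [ 0.01 -0.71 -0.41] w 1.001
  shift [ 544.5 -649.8   38.3] turn 15.6
clk 0.4 tcp [ 0.2552 -0.6248  0.2481] yaw 22.22 tilt [-0. -0. -1.] ft [ 0.01 -0.71 -0.41] w 1.001
  shift [ 3.684e+02 -2.544e+02  2.000e-01] turn 15.6
```

play_rows(
  motion=[
    [-1, 368, -254, 0, 15.6],
    [-1, 368, -254, 0, 15.6],
    [-1, 368, -254, 0, 15.6],
    [-1, 368, -254, 0, 15.6],
    [-1, 368, -254, 0, 15.6],
    [-1, 368, -254, 0, 15.6],
    [-1, 540, -600, 0, 15.6],
    [-1, 540, -600, 0, 15.6],
  ],
  squeeze=25,
)

```text
clock: 1.2
tcp_pos: [0.441, -0.2739, 0.2483]
orientation: [3.136, 0.182, 0.001]
ft_force: [1.4, -0.2, 0.3]
width: 0.0
gripper_force: 0.0
```

```bash
python3 -c "
from h import *
P=SC-.038*U
go([P[0],P[1],.2],6.66); go([*SC,.18],6.66)"
```

```text
clk 1.2 tcp [ 0.441  -0.2739  0.2483] yaw 6.65 tilt [ 0.  0. -1.] ft [ 1.43 -0.16  0.34] w 0.0
  shift [  87.  -445.1   48.3] turn -0.0
clk 1.2 tcp [ 0.441  -0.2739  0.2483] yaw 6.65 tilt [ 0.  0. -1.] ft [ 1.43 -0.16  0.34] w 0.0
  shift [ 125.  -445.1   68.3] turn -0.0
```

play_rows(
  motion=[
    [-1, 125, -445, 0, 0],
    [-1, 125, -445, 0, 0],
    [-1, 125, -445, 0, 0],
    [-1, 125, -445, 0, 0],
    [-1, 125, -445, 0, 0],
    [-1, 125, -445, 0, 0],
    [-1, 125, -445, 0, 0],
    [-1, 125, -445, 0, 0],
  ],
)

```text
clock: 2.0
tcp_pos: [0.5035, 0.1211, 0.2487]
orientation: [-3.136, -0.181, -0.001]
ft_force: [1.6, -0.4, 0.2]
width: 0.002
gripper_force: 0.0
```

play_rows(
  motion=[
    [-1, 0, 0, 20, 0],
    [-1, 0, 0, 40, 0],
    [-1, 0, 0, 50, 0],
    [-1, 0, 0, 50, 0],
  ],
)

```text
clock: 2.4
tcp_pos: [0.5027, 0.1186, 0.1973]
orientation: [3.136, 0.181, -0.004]
ft_force: [0.0, -0.3, -0.1]
width: 0.003
gripper_force: 0.0
```

```bash
python3 -c "
from h import *
go([*SC,.18],6.66)"
```

```text
clk 2.4 tcp [0.5027 0.1186 0.1973] yaw 6.6 tilt [-0.002  0.    -1.   ] ft [ 0.04 -0.3  -0.06] w 0.003
  shift [ 18.2 -62.3  17.2] turn -0.1
```

play_rows(
  motion=[
    [-1, 18, -62, 0, 0],
    [-1, 18, -62, 0, 0],
    [-1, 18, -62, 8, 0],
    [-1, 18, -62, 17, 0],
    [-1, 18, -62, 17, 0],
  ],
)

```text
clock: 2.9
tcp_pos: [0.5134, 0.1809, 0.1802]
orientation: [3.135, 0.179, -0.003]
ft_force: [0.6, -0.7, -0.3]
width: -0.005
gripper_force: 0.0
```

play_rows(
  motion=[
    [-1, 0, 0, 1.5, 0],
    [-1, 0, 0, 3, 0],
    [-1, 0, 0, 3, 0],
  ],
)

```text
clock: 3.2
tcp_pos: [0.5142, 0.1822, 0.1784]
orientation: [3.136, 0.18, 0.0]
ft_force: [-0.3, -0.2, 0.0]
width: -0.003
gripper_force: 0.0
```

play_rows(
  motion=[
    [-1, 0, 0, 1.5, 0],
    [-1, 0, 0, 3, 0],
    [-1, 0, 0, 3, 0],
  ],
)

```text
clock: 3.5
tcp_pos: [0.514, 0.1826, 0.1751]
orientation: [3.136, 0.181, -0.0]
ft_force: [0.4, -0.8, -0.8]
width: 0.001
gripper_force: 0.0
```

play_rows(
  motion=[
    [-1, 0, 0, 1, 0],
    [-1, 0, 0, 1.5, 0],
    [-1, 0, 0, 1.5, 0],
  ],
)

```text
clock: 3.8
tcp_pos: [0.5141, 0.1827, 0.1737]
orientation: [-3.136, -0.181, 0.0]
ft_force: [0.3, -0.8, -0.3]
width: -0.003
gripper_force: 0.0
```

play_rows(
  motion=[
    [-1, 0, 0, 1, 0],
    [-1, 0, 0, 1.5, 0],
    [-1, 0, 0, 1.5, 0],
  ],
)

```text
clock: 4.1
tcp_pos: [0.5141, 0.1827, 0.1722]
orientation: [3.136, 0.181, -0.0]
ft_force: [0.0, -0.4, -0.1]
width: -0.004
gripper_force: 0.0
```

play_rows(
  motion=[
    [-1, 0, 0, 1, 0],
    [-1, 0, 0, 1, 0],
  ],
)

```text
clock: 4.3
tcp_pos: [0.5141, 0.1827, 0.1712]
orientation: [-3.136, -0.181, 0.0]
ft_force: [-0.4, -0.2, 0.5]
width: 0.0
gripper_force: 0.0
```

play_rows(
  motion=[
    [-1, 0, 0, 1, 0],
    [-1, 0, 0, 1, 0],
  ],
)

```text
clock: 4.5
tcp_pos: [0.5141, 0.1827, 0.1702]
orientation: [3.136, 0.181, -0.0]
ft_force: [-0.1, -0.1, 0.2]
width: 0.001
gripper_force: 0.0
```

play_rows(
  motion=[
    [-1, 0, 0, 1, 0],
    [-1, 0, 0, 1, 0],
  ],
)

```text
clock: 4.7
tcp_pos: [0.5143, 0.1827, 0.1694]
orientation: [-3.136, -0.181, -0.001]
ft_force: [-1.0, -0.6, 2.8]
width: -0.002
gripper_force: 1.4
```

play_rows(
  motion=[
    [-1, 0, 0, 0.7, 0],
    [-1, 0, 0, 0.7, 0],
  ],
)

```text
clock: 4.9
tcp_pos: [0.5144, 0.1827, 0.1689]
orientation: [-3.136, -0.181, -0.001]
ft_force: [-0.4, -0.7, 4.7]
width: -0.001
gripper_force: 2.4
```

play_rows(
  motion=[
    [-1, 3, 0, 0, 0],
    [-1, 7, 0, 0, 0],
    [-1, 11, 0, 0, 0],
    [-1, 16, 0, 0.2, 0],
    [-1, 21, 0, 0.8, 0],
    [-1, 26, 0, 1.8, 0],
    [-1, 31, 0, 3.2, 0],
    [-1, 31, 0, 3.2, 0],
  ],
)

```text
clock: 5.7
tcp_pos: [0.5453, 0.1863, 0.1648]
orientation: [3.136, 0.181, -0.001]
ft_force: [-0.0, 0.7, 0.7]
width: -0.004
gripper_force: 0.4
```

play_rows(
  motion=[
    [-1, 0, 0, -12, 0],
    [-1, -40, 0, -15, 0],
    [-1, -69, 0, -15, 0],
    [-1, -69, 0, -10, 0],
  ],
)

```text
clock: 6.1
tcp_pos: [0.473, 0.178, 0.1767]
orientation: [3.136, 0.184, -0.002]
ft_force: [0.4, 0.7, 0.3]
width: -0.002
gripper_force: 0.0
```

```bash
cat >> h.py <<'E'
def look(n):
    s=cap('side');t=cap('top')
    a=cv2.resize(s['img'][255:340,215:325],None,fx=3.6,fy=3.6,interpolation=cv2.INTER_CUBIC)
    b=cv2.resize(t['img'][165:255,180:250],None,fx=3.6,fy=3.6,interpolation=cv2.INTER_CUBIC)
    o=np.zeros((330,660,3),np.uint8);o[:306,:396]=np.clip(a.astype(int)*2.2,0,255);o[:324,400:652]=np.clip(b.astype(int)*1.5,0,255)
    cv2.imwrite('pics/'+n,o[...,::-1]);return s,t
E
python3 -c "
from h import *
look('l1.png');P=SC-.038*U
go([*P,.169-.006],6.66)"
```

```text
clk 6.2 tcp [0.4762 0.1784 0.176 ] yaw 6.65 tilt [ 0.001 -0.    -1.   ] ft [ 0.03  0.59 -0.15] w 0.001
  shift [-0.4  0.2 13. ] turn -0.0
```

View pics/l1.png

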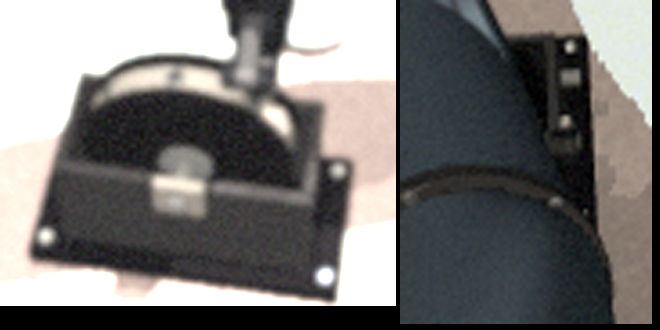

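play_rows(
  motion=[
    [-1, 1.6, 0, 8, 0],
    [-1, 1.6, 0, 13.9, 0],
    [-1, 7.6, 0, 11.3, 0],
    [-1, 13.6, 0, 9.4, 0],
    [-1, 19.6, 0, 8.1, 0],
    [-1, 25.6, 0, 7.4, 0],
    [-1, 31.6, 0, 7.2, 0],
    [-1, 37.6, 0, 7.2, 0],
  ],
)

```text
clock: 7.0
tcp_pos: [0.5151, 0.1828, 0.1683]
orientation: [-3.136, -0.181, -0.002]
ft_force: [0.2, -0.5, 7.5]
width: -0.002
gripper_force: 3.4
```

play_rows(
  motion=[
    [-1, 6, 0, 0, 0],
    [-1, 12, 0, 0.2, 0],
    [-1, 18, 0, 0.9, 0],
    [-1, 24, 0, 2.2, 0],
    [-1, 30, 0, 4.1, 0],
    [-1, 36, 0, 6.7, 0],
    [-1, 36, 0, 6.7, 0],
    [-1, 36, 0, -8, 0],
  ],
)

```text
clock: 7.8
tcp_pos: [0.548, 0.1864, 0.1742]
orientation: [3.135, 0.182, -0.007]
ft_force: [-0.2, 0.6, 0.7]
width: 0.0
gripper_force: 0.0
```

```bash
python3 -c "
from h import *
look('l2.png');P=SC-.036*U
go([*P,.176],6.66)"
```

```text
clk 7.9 tcp [0.5494 0.187  0.1768] yaw 6.62 tilt [ 0. -0. -1.] ft [-0.1   0.47 -0.48] w -0.005
  shift [-72.1   0.3   0.8] turn -0.0
```

View pics/l2.png

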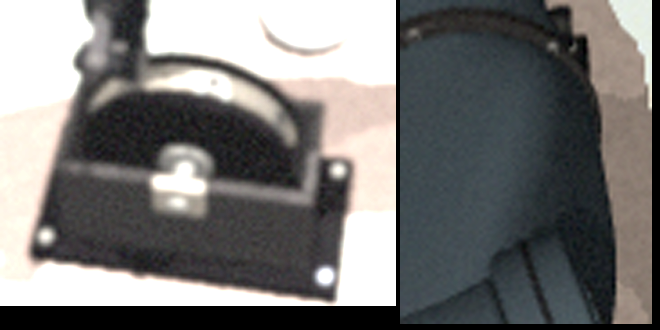

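```bash
cat >> h.py <<'E'
ZC=.089
def prof(c,r=.062,zc=ZC):
    g=cv2.cvtColor(c['img'],cv2.COLOR_RGB2GRAY)
    ph=np.radians(np.arange(-76,77,4)); out=[]
    for y in(-.005,0,.005):
        P=np.array([[*(SC+U*r*np.sin(p)+V*y),zc+r*np.cos(p)] for p in ph]); uv=proj(c,P).astype(np.float32)
        out.append(cv2.remap(g,uv[None,:,0],uv[None,:,1],cv2.INTER_LINEAR)[0])
    for p,*v in zip(np.degrees(ph).round(),*out): print(int(p),*v,end=' | ')
    print()
E
python3 -c "
from h import *
prof(cap('side'))"
```

```text
-76 71 68 41 | -72 68 69 51 | -68 65 69 51 | -64 54 66 49 | -60 59 63 49 | -56 76 74 53 | -52 88 87 59 | -48 93 92 64 | -44 96 95 65 | -40 101 99 69 | -36 102 103 75 | -32 104 105 76 | -28 107 109 77 | -24 120 135 103 | -20 152 160 117 | -16 119 132 93 | -12 117 123 88 | -8 158 162 113 | -4 160 176 113 | 0 142 161 99 | 4 116 146 100 | 8 99 135 96 | 12 79 116 90 | 16 75 112 86 | 20 72 99 82 | 24 69 82 59 | 28 60 61 41 | 32 43 50 38 | 36 37 56 39 | 40 55 63 38 | 44 68 66 44 | 48 75 74 46 | 52 79 74 48 | 56 76 73 44 | 60 76 70 40 | 64 73 63 34 | 68 72 52 24 | 72 65 40 15 | 76 54 27 16 |
```

play_rows(
  motion=[
    [-1, -40, 0, -8, 0],
    [-1, -72, 0, -4, 0],
    [-1, -72, 0, 8, 0],
    [-1, -72, 0, 14.7, 0],
    [-1, -66, 0, 12.1, 0],
    [-1, -60, 0, 10.2, 0],
    [-1, -54, 0, 8.9, 0],
    [-1, -48, 0, 8.2, 0],
  ],
)

```text
clock: 8.75
tcp_pos: [0.5035, 0.1814, 0.1686]
orientation: [-3.136, -0.18, -0.002]
ft_force: [-0.1, -0.8, 4.4]
width: -0.005
gripper_force: 2.5
```

play_rows(
  motion=[
    [-1, 6, 0, -0.2, 0],
    [-1, 12, 0, -0.2, 0],
    [-1, 18, 0, -0.2, 0],
    [-1, 24, 0, 0, 0],
    [-1, 30, 0, 0.7, 0],
    [-1, 36, 0, 2, 0],
    [-1, 42, 0, 3.9, 0],
    [-1, 48, 0, 6.5, 0],
  ],
)

```text
clock: 9.55
tcp_pos: [0.5503, 0.1867, 0.1614]
orientation: [3.136, 0.181, 0.001]
ft_force: [1.0, -1.2, 4.4]
width: -0.001
gripper_force: 1.8
```

play_rows(
  motion=[
    [-1, 0, 0, 0, 0],
    [-1, 0, 0, -15, 0],
    [-1, 0, 0, -15, 0],
  ],
)

```text
clock: 9.85
tcp_pos: [0.5494, 0.1872, 0.1772]
orientation: [-3.136, -0.182, -0.001]
ft_force: [-0.5, 0.5, -0.3]
width: 0.0
gripper_force: 0.0
```

```bash
python3 -c "
from h import *
s,t=look('l3.png');prof(s);P=SC-.036*U
go([*P,.176],6.66)"
```

```text
-76 60 52 37 | -72 70 62 40 | -68 74 72 50 | -64 78 78 54 | -60 83 83 57 | -56 93 92 62 | -52 103 102 68 | -48 103 103 71 | -44 97 102 70 | -40 95 102 72 | -36 83 96 71 | -32 39 67 59 | -28 14 26 33 | -24 69 72 45 | -20 153 161 104 | -16 169 176 119 | -12 166 178 121 | -8 164 178 122 | -4 148 166 105 | 0 141 157 97 | 4 117 146 100 | 8 101 134 92 | 12 75 107 78 | 16 49 85 67 | 20 56 83 70 | 24 66 78 60 | 28 63 68 47 | 32 53 64 42 | 36 50 62 41 | 40 60 65 40 | 44 71 67 43 | 48 77 74 44 | 52 78 71 44 | 56 73 65 41 | 60 67 60 33 | 64 59 48 28 | 68 53 38 19 | 72 45 30 18 | 76 38 18 17 | 
clk 9.95 tcp [0.5489 0.1869 0.1761] yaw 6.64 tilt [-0.001 -0.    -1.   ] ft [0.93 0.14 0.26] w -0.002
  shift [-71.6   0.2   0.1] turn -0.0
```

View pics/l3.png

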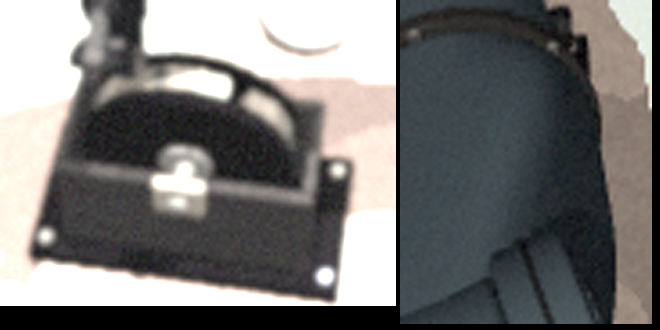

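play_rows(
  motion=[
    [-1, -40, 0, -4, 0],
    [-1, -51.6, 0, -2, 0],
    [-1, -51.6, 0, 5, 0],
    [-1, -51.6, 0, 7.8, 0],
    [-1, -49.6, 0, 7.6, 0],
    [-1, -46.6, 0, 7.4, 0],
    [-1, -42.6, 0, 7.2, 0],
    [-1, -37.6, 0, 7.2, 0],
  ],
)

```text
clock: 10.75
tcp_pos: [0.5139, 0.1828, 0.1698]
orientation: [-3.136, -0.181, -0.003]
ft_force: [-0.9, -1.3, 12.2]
width: -0.003
gripper_force: 5.9
```

play_rows(
  motion=[
    [-1, 5, 0, 0, 0],
    [-1, 9, 0, 0, 0],
    [-1, 13, 0, 0.2, 0],
    [-1, 15, 0, 0.4, 0],
    [-1, 16, 0, 0.5, 0],
    [-1, 16, 0, 0.5, 0],
    [-1, 16, 0, -4, 0],
    [-1, 36, 0, -15, 0],
  ],
)

```text
clock: 11.55
tcp_pos: [0.5462, 0.1863, 0.1832]
orientation: [3.135, 0.182, -0.006]
ft_force: [0.7, 0.1, -0.1]
width: -0.001
gripper_force: 0.0
```

play_rows(
  motion=[
    [-1, 60, 0, -40, 0],
    [-1, 70, 0, -60, 0],
    [-1, 70, 0, -60, 0],
  ],
)

```text
clock: 11.85
tcp_pos: [0.6228, 0.1951, 0.2476]
orientation: [-3.135, -0.178, -0.012]
ft_force: [0.0, 0.3, 0.4]
width: 0.002
gripper_force: 0.0
```

```bash
python3 -c "
from h import *
s,t=look('l4.png');prof(s)
go([*SC,.17],6.66)"
```

```text
-76 85 95 64 | -72 88 95 70 | -68 87 104 73 | -64 90 110 77 | -60 90 116 84 | -56 95 123 92 | -52 91 128 95 | -48 72 113 89 | -44 57 92 79 | -40 73 93 79 | -36 90 108 94 | -32 96 106 91 | -28 99 108 98 | -24 96 103 88 | -20 103 110 91 | -16 104 107 80 | -12 104 114 84 | -8 137 157 110 | -4 87 96 65 | 0 20 20 24 | 4 25 30 32 | 8 103 108 74 | 12 157 158 101 | 16 160 163 102 | 20 164 166 112 | 24 166 166 106 | 28 157 154 93 | 32 149 145 85 | 36 142 135 83 | 40 135 129 76 | 44 119 108 63 | 48 94 90 59 | 52 80 86 59 | 56 83 85 51 | 60 85 78 41 | 64 81 63 28 | 68 74 43 18 | 72 57 29 15 | 76 41 18 15 | 
clk 11.95 tcp [0.618  0.1946 0.2437] yaw 6.59 tilt [-0. -0. -1.] ft [ 0.45 -0.35  0.08] w 0.0
  shift [-1.051e+02 -1.000e-01  7.370e+01] turn -0.1
```

View pics/l4.png

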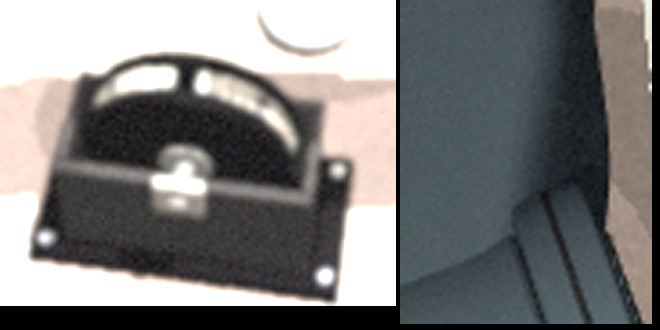

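The socket shows as the dark gap at crop (187,78), which puts it about +2° from the top. Now I'll refine the plug pose.

```bash
python3 - <<'E'
from h import *
t=cap('top');s=cap('side')
g=cv2.cvtColor(t['img'],cv2.COLOR_RGB2GRAY).astype(float)
w=np.zeros_like(g); w[180:188,364:378]=np.clip(g[180:188,364:378]-50,0,75)
yy,xx=np.mgrid[:420,:560]; u,v=(xx*w).sum()/w.sum(),(yy*w).sum()/w.sum()
print('tab px',u,v,onz(t,(u,v),.076).round(4))
Q=np.array([[*onz(t,(float(b),float(a)),.076)[:2],w[a,b]] for a,b in np.argwhere(w>0)])
C=np.cov(Q[:,:2].T,aweights=Q[:,2]);e,vec=np.linalg.eigh(C);print('dir',np.degrees(np.arctan2(vec[1,1],vec[0,1])),np.sqrt(e*12)*1000)
print('disc',onz(t,(368.5,187.5),.04).round(4))
# rack outline
m=((g<75)&(yy>170)&(yy<220)&(xx>298)&(xx<390)).astype(np.uint8); m=cv2.morphologyEx(m,cv2.MORPH_CLOSE,np.ones((7,7)))
c=max(cv2.findContours(m,0,1)[0],key=cv2.contourArea);P=np.array([onz(t,p,.034)[:2]*1000 for p in c[:,0].astype(float)],np.float32)
print(cv2.minAreaRect(P),cv2.boxPoints(cv2.minAreaRect(P)).round().tolist())
prof(t)
B=t['img'][160:225,295:395];B=cv2.resize(B,None,fx=5,fy=5,interpolation=cv2.INTER_CUBIC)
S=s['img'][165:245,255:305];S=cv2.resize(S,None,fx=5,fy=5,interpolation=cv2.INTER_CUBIC)
o=np.zeros((400,760,3),np.uint8);o[:325,:500]=B;o[:400,505:755]=S
cv2.imwrite('pics/r.png',np.clip(o[...,::-1]*1.6,0,255).astype(np.uint8))
E
```

```text
tab px 370.6812926178476 184.12007115327603 [ 0.5876 -0.2187  0.076 ]
dir 113.12446652405292 [11.89951981 26.84154882]
disc [ 0.588  -0.2196  0.04  ]
((567.2340698242188, -155.66806030273438), (56.572021484375, 202.46087646484375), 16.0332088470459) [[512.0, -66.0], [568.0, -261.0], [622.0, -245.0], [566.0, -51.0]]
-76 39 52 55 | -72 38 54 56 | -68 38 53 58 | -64 39 54 56 | -60 37 54 56 | -56 40 55 57 | -52 49 56 59 | -48 53 56 56 | -44 55 56 58 | -40 55 58 59 | -36 55 59 59 | -32 57 59 58 | -28 58 58 58 | -24 57 57 59 | -20 58 58 57 | -16 59 58 58 | -12 59 58 59 | -8 58 59 61 | -4 58 58 59 | 0 57 57 58 | 4 58 58 58 | 8 60 58 59 | 12 59 58 59 | 16 57 58 58 | 20 59 58 59 | 24 58 59 58 | 28 58 59 56 | 32 58 57 57 | 36 61 58 57 | 40 57 59 59 | 44 58 60 56 | 48 57 58 55 | 52 58 57 56 | 56 58 57 56 | 60 59 58 57 | 64 60 59 59 | 68 58 57 59 | 72 58 57 59 | 76 57 57 59 |
```

View pics/r.png

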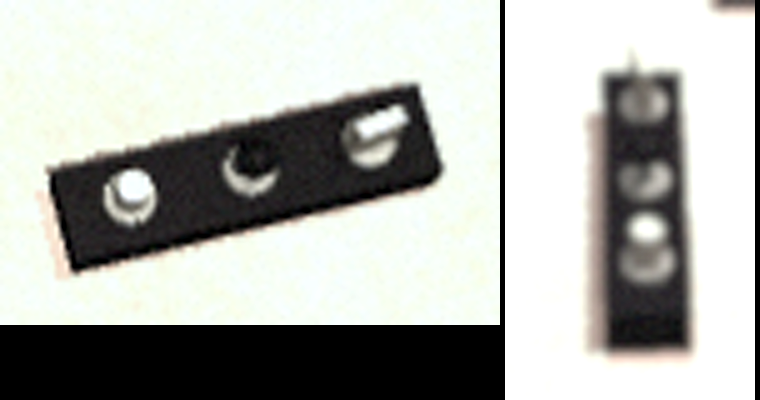

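```bash
python3 -c "
from h import *
go([.588,-.219,.16],112); print(observe()['qpos'].round(2))"
```

```text
clk 12.05 tcp [0.6163 0.1945 0.2428] yaw 6.63 tilt [-0.003  0.001 -1.   ] ft [ 0.1   0.25 -0.72] w -0.001
  shift [-75.7 407.4  83.2] turn 74.6
[-0.33  0.54 -0.09  1.52  0.05  1.09 -1.88]
```

play_rows(
  motion=[
    [0.3, 0, 0, 0, -8],
    [0.3, -76, 407, 0, -16],
    [0.3, -76, 407, 0, -24],
    [0.3, -76, 407, 0, -32],
    [0.3, -76, 407, 0, -40],
    [0.3, -76, 407, 0, -48],
    [0.3, -76, 407, 0, -56],
    [0.3, -76, 407, 0, -64],
  ],
)

```text
clock: 12.85
tcp_pos: [0.5917, -0.1559, 0.2434]
orientation: [-2.557, -1.823, 0.002]
ft_force: [0.9, -0.7, -0.3]
width: 0.651
gripper_force: 0.0
```

```bash
python3 -c "
from h import *
go([.588,-.219,.16],112); print(observe()['qpos'].round(2))"
```

```text
clk 12.85 tcp [ 0.5917 -0.1559  0.2434] yaw 71.0 tilt [-0.    -0.002 -1.   ] ft [ 0.94 -0.68 -0.25] w 0.651
  shift [-60.8  17.2  83.4] turn -41.0
[ 0.4   0.5  -0.35  1.61  0.19  1.07 -0.33]
```

play_rows(
  motion=[
    [0.3, -61, 17, 0, -8],
    [0.3, -61, 17, 0, -16],
    [0.3, -61, 17, 0, -24],
    [0.3, -61, 17, 30, -32],
    [0.3, -61, 17, 60, -41],
    [0.3, -61, 17, 83, -41],
    [0.3, -61, 17, 83, -41],
  ],
)

```text
clock: 13.55
tcp_pos: [0.586, -0.217, 0.1573]
orientation: [-1.76, -2.593, 0.003]
ft_force: [-0.0, 0.4, 0.4]
width: 0.652
gripper_force: 0.0
```

```bash
python3 - <<'E'
from h import *
go([.588,-.219,.064],112)
s=cap('side');t=cap('top')
prof(t);prof(s)
a=cv2.resize(t['img'][165:255,180:250],None,fx=5,fy=5,interpolation=cv2.INTER_CUBIC)
b=cv2.resize(s['img'][150:250,235:325],None,fx=4.4,fy=4.4,interpolation=cv2.INTER_CUBIC)
o=np.zeros((450,760,3),np.uint8);o[:,:350]=a;o[:440,355:751]=b
cv2.imwrite('pics/w.png',np.clip(o[...,::-1]*1.6,0,255).astype(np.uint8))
E
```

```text
clk 13.55 tcp [ 0.586  -0.217   0.1573] yaw 111.66 tilt [ 0.005 -0.006 -1.   ] ft [-0.04  0.38  0.4 ] w 0.652
  shift [-3.1  1.6 93.3] turn -0.3
-76 100 105 92 | -72 106 108 105 | -68 110 117 115 | -64 118 127 120 | -60 134 133 132 | -56 140 143 135 | -52 139 149 140 | -48 141 130 134 | -44 135 70 121 | -40 118 89 130 | -36 142 147 150 | -32 160 171 168 | -28 173 173 168 | -24 173 172 160 | -20 166 174 158 | -16 161 173 159 | -12 156 171 146 | -8 160 164 160 | -4 146 162 97 | 0 155 154 28 | 4 88 84 29 | 8 97 96 77 | 12 165 173 164 | 16 156 156 156 | 20 172 175 164 | 24 173 174 165 | 28 155 166 164 | 32 153 155 153 | 36 150 150 147 | 40 137 145 135 | 44 129 131 124 | 48 108 99 106 | 52 96 76 92 | 56 92 64 91 | 60 90 79 92 | 64 86 92 96 | 68 75 89 91 | 72 68 87 85 | 76 60 85 84 | 
-76 89 90 61 | -72 96 93 65 | -68 106 102 70 | -64 114 113 74 | -60 122 121 81 | -56 130 130 89 | -52 130 133 91 | -48 108 120 85 | -44 89 95 75 | -40 118 112 78 | -36 146 144 97 | -32 157 157 110 | -28 158 159 110 | -24 153 154 107 | -20 157 157 107 | -16 156 160 110 | -12 146 147 103 | -8 147 150 105 | -4 85 90 62 | 0 19 19 23 | 4 21 28 27 | 8 97 102 69 | 12 149 152 96 | 16 152 154 96 | 20 156 159 105 | 24 157 157 101 | 28 149 145 88 | 32 143 138 81 | 36 135 130 79 | 40 130 121 71 | 44 113 102 61 | 48 89 85 57 | 52 78 83 55 | 56 82 82 50 | 60 85 75 39 | 64 80 60 26 | 68 70 42 21 | 72 55 29 18 | 76 41 21 14 |
```

View pics/w.png

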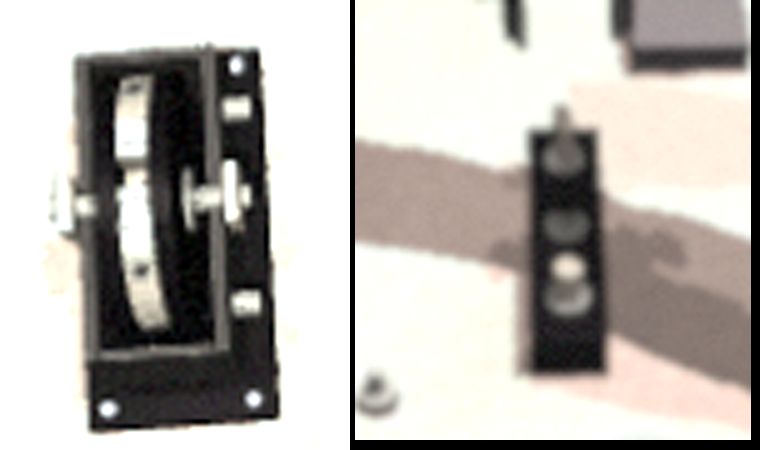

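```bash
python3 - <<'E'
from h import *
from scipy.ndimage import map_coordinates
for n in('top','side'):
    c=cap(n); g=np.mean([cv2.cvtColor(cap(n)['img'],cv2.COLOR_RGB2GRAY).astype(float) for _ in range(4)],0)
    for r in(.060,.062,.064):
        ph=np.arange(-70,70.1,.5);out=[]
        def line(y):
            p=np.radians(ph);P=np.c_[SC+np.outer(np.sin(p)*r,U)+V*y,ZC+r*np.cos(p)];uv=proj(c,P)
            return map_coordinates(g,[uv[:,1],uv[:,0]],order=1)
        L0=np.mean([line(y) for y in(-.002,0,.002)],0)
        E=np.mean([line(y) for y in((-.005,.005) if n=='side' else(.004,.006))],0)
        res=[]
        for a,b in((-56,-34),(36,62)):
            k=(ph>=a)&(ph<=b); x,y=ph[k],L0[k]; base=np.polyval(np.polyfit(np.r_[x[:8],x[-8:]],np.r_[y[:8],y[-8:]],1),x)
            w=np.clip(base-y,0,None);w[w<w.max()*.4]=0;res.append((x*w).sum()/w.sum())
        k=abs(ph-2)<14; x,y=ph[k],E[k]; th=(y.min()+np.percentile(y,85))/2; d=x[y<th]
        print(n,r,'dots',np.round(res,1),'mid',round(sum(res)/2,1),'sep',round(res[1]-res[0],1),'socket',d.min(),d.max(),(d.min()+d.max())/2)
E
```

```text
top 0.06 dots [-43.4  54. ] mid 5.3 sep 97.4 socket -3.0 9.0 3.0
top 0.062 dots [-42.3  52.8] mid 5.3 sep 95.0 socket -3.5 8.0 2.25
top 0.064 dots [-41.3  49.2] mid 4.0 sep 90.4 socket -3.5 7.5 2.0
side 0.06 dots [-44.2  50.5] mid 3.2 sep 94.7 socket -3.5 7.5 2.0
side 0.062 dots [-43.2  48.3] mid 2.6 sep 91.5 socket -3.5 7.0 1.75
side 0.064 dots [-42.2  46.2] mid 2.0 sep 88.3 socket -3.5 6.5 1.5
```

play_rows(
  motion=[
    [0.3, -3, 1.6, 30, -0.3],
    [0.3, -3, 1.6, 60, -0.3],
    [0.3, -3, 1.6, 85, -0.3],
    [0.3, -3, 1.6, 93, -0.3],
    [0.3, -3, 1.6, 93, -0.3],
    [0.3, -3, 1.6, 93, -0.3],
  ],
)

```text
clock: 14.75
tcp_pos: [0.5923, -0.2199, 0.0694]
orientation: [1.758, 2.602, 0.001]
ft_force: [-1.4, 0.0, 0.8]
width: 0.651
gripper_force: 0.0
```

play_rows(
  motion=[
    [-1, 0, 0, 0, 0],
    [-1, 0, 0, 0, 0],
    [-1, 0, 0, 0, 0],
    [-1, 0, 0, 0, 0],
    [-1, 0, 0, 0, 0],
    [-1, 0, 0, 0, 0],
    [-1, 0, 0, 0, 0],
  ],
  squeeze=40,
)

```text
clock: 15.45
tcp_pos: [0.5911, -0.2205, 0.0686]
orientation: [-1.759, -2.603, 0.002]
ft_force: [-4.7, -1.6, 5.3]
width: 0.106
gripper_force: 42.2
```

```bash
python3 -c "
from h import *
go([.588,-.219,.26],112)"
```

```text
clk 15.45 tcp [ 0.5911 -0.2205  0.0686] yaw 111.89 tilt [-0.    -0.001 -1.   ] ft [-4.73 -1.59  5.27] w 0.106
  shift [   2.4   -2.5 -191.4] turn -0.1
```

play_rows(
  motion=[
    [-1, 0, 0, -15, 0],
    [-1, 0, 0, -40, 0],
    [-1, 0, 0, -80, 0],
    [-1, 0, 0, -125, 0],
    [-1, 0, 0, -170, 0],
    [-1, 0, 0, -190, 0],
    [-1, 0, 0, -190, 0],
  ],
)

```text
clock: 16.15
tcp_pos: [0.5937, -0.2194, 0.2632]
orientation: [1.754, 2.598, 0.005]
ft_force: [-0.6, 0.6, -1.3]
width: 0.109
gripper_force: 41.3
```

```bash
python3 -c "
from h import *
go([*(SC+.0023*U),.26],112)"
```

```text
clk 16.15 tcp [ 0.5937 -0.2194  0.2632] yaw 111.95 tilt [-0.004  0.006 -1.   ] ft [-0.61  0.55 -1.34] w 0.109
  shift [402.2  78.2   2. ] turn -0.0
```

play_rows(
  motion=[
    [-1, 40, 8, 0, 0],
    [-1, 80, 15, 0, 0],
    [-1, 402, 78, 0, 0],
    [-1, 402, 78, 0, 0],
    [-1, 402, 78, 0, 0],
    [-1, 402, 78, 0, 0],
    [-1, 402, 78, 0, 0],
    [-1, 402, 78, 0, 0],
  ],
)

```text
clock: 16.95
tcp_pos: [0.5182, 0.1566, 0.258]
orientation: [-1.758, -2.603, 0.0]
ft_force: [0.9, -0.5, -0.7]
width: 0.106
gripper_force: 41.3
```

play_rows(
  motion=[
    [-1, 65, 12, 0, 0],
    [-1, 65, 12, 0, 0],
    [-1, 65, 12, 0, 0],
    [-1, 65, 12, 0, 0],
    [-1, 65, 12, 0, 0],
  ],
)

```text
clock: 17.45
tcp_pos: [0.5065, 0.2177, 0.2579]
orientation: [1.761, 2.601, -0.002]
ft_force: [-0.4, 0.6, -0.0]
width: 0.107
gripper_force: 41.3
```

```bash
python3 -c "
from h import *
go([*(SC+.0023*U),.26],112)"
```

```text
clk 17.45 tcp [0.5065 0.2177 0.2579] yaw 111.8 tilt [-0.001 -0.001 -1.   ] ft [-0.42  0.57 -0.02] w 0.107
  shift [-35.8  -4.2  -2. ] turn -0.2
```

play_rows(
  motion=[
    [-1, -18, -2, 0, -0.2],
    [-1, -35.8, -4.2, 0, -0.2],
    [-1, -35.8, -4.2, 0, -0.2],
    [-1, -35.8, -4.2, 0, -0.2],
  ],
)

```text
clock: 17.85
tcp_pos: [0.5159, 0.1834, 0.2583]
orientation: [-1.758, -2.604, 0.0]
ft_force: [-0.6, 0.8, -0.7]
width: 0.11
gripper_force: 41.3
```

```bash
python3 - <<'E'
from h import *
go([*(SC+.0023*U),.26],112)
T=observe()['tcp_pos'];s=cap('side')
pts=[T-[0,0,.0626],T-[0,0,.0346],T-[0,0,.0286],[*SC,.153]];pr=proj(s,pts);print('foot,shoulder bot/top, rim',pr.round(1).tolist())
u0,v0=int(pr[1][0])-45,int(pr[1][1])-40;print(u0,v0)
a=cv2.resize(s['img'][v0:v0+100,u0:u0+90],None,fx=6,fy=6,interpolation=cv2.INTER_CUBIC)
a=np.clip(a*2.,0,255).astype(np.uint8)
cv2.imwrite('pics/p.png',a[...,::-1])
g=cv2.cvtColor(s['img'],cv2.COLOR_RGB2GRAY)
np.set_printoptions(linewidth=250)
u,v=map(int,pr[0]);print(u-15,v-22);print(g[v-22:v+8,u-15:u+16])
E
```

```text
clk 17.85 tcp [0.5159 0.1834 0.2583] yaw 111.96 tilt [ 0. -0. -1.] ft [-0.58  0.84 -0.66] w 0.11
  shift [-0.5 -0.2 -1.7] turn -0.0
foot,shoulder bot/top, rim [[265.1, 264.9], [264.7, 256.5], [264.6, 254.6], [266.9, 276.9]]
219 216
250 242
[[123 137 133 114  84  48  26  18  18  23  28  41  54  66  70  67  59  44  31  34  30  23  31  68 117 159 178 181 182 181 177]
 [160 171 167 151 122  75  33  22  23  27  36  40  53  66  70  68  58  46  42  45  40  31  32  71 124 163 178 182 181 181 180]
 [178 180 181 170 143  93  42  22  31  40  46  48  54  65  71  68  60  48  45  51  48  34  26  66 119 161 179 181 182 181 180]
 [182 181 181 176 151 103  51  24  36  45  50  51  57  65  68  67  61  51  46  53  50  39  30  60 112 154 176 184 183 182 182]
 [183 181 180 177 153 105  56  28  34  50  53  52  55  64  68  68  63  57  48  52  51  35  33  59 110 153 176 182 182 181 181]
 [183 181 181 176 153 108  58  27  34  49  55  50  55  65  68  69  69  59  50  52  50  39  29  60 109 154 176 182 182 183 182]
 [181 182 180 176 155 110  61  29  33  48  54  52  57  64  71  79  83  74  57  54  51  37  31  61 
[... 2250 characters left out ...]
 66  65  74  91 107 115 115 115 114 116 118 117 117 116 115 114]
 [115 115 114 114 115 115 114 115 113 111 109 108 108 102  88  73  74  88 103 112 116 115 115 116 119 118 117 116 115 113 112]
 [117 114 115 111 108 107 109 106 105  98  94  93  96  91  87  77  81  91 104 109 110 109 112 116 116 116 116 115 111 108 104]
 [112 111 104  96  91  87  84  82  80  74  68  67  69  70  68  63  65  74  83  86  87  93  99 104 108 109 108 106 106 103 103]
 [ 94  89  81  70  58  52  50  49  47  44  38  39  38  39  38  37  40  45  51  53  57  63  73  78  86  87  88  92  94  95 100]
 [ 65  55  49  37  31  29  23  24  21  20  17  20  19  23  23  20  17  22  24  28  28  34  40  50  54  57  63  69  77  82  90]]
```

View pics/p.png

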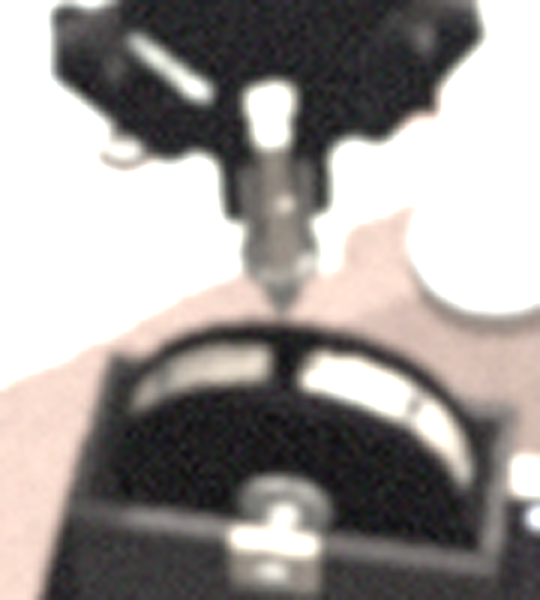

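The side view shows the stem tip at (265.5,268), about 2 px below where I predicted. That fits the plug sitting about 3 mm along tool +x in the jaws. I'll correct for that and descend.

play_rows(
  motion=[
    [-1, -3.2, -1, 10, 0],
    [-1, -3.2, -1, 20, 0],
    [-1, -3.2, -1, 28, 0],
    [-1, -3.2, -1, 32, 0],
    [-1, -3.2, -1, 32, 0],
    [-1, -3.2, -1, 32, 0],
  ],
)

```text
clock: 18.5
tcp_pos: [0.5159, 0.1815, 0.2263]
orientation: [-1.753, -2.606, -0.0]
ft_force: [-0.1, 0.7, -0.5]
width: 0.107
gripper_force: 41.3
```

play_rows(
  motion=[
    [-1, 0, 0, 1.5, 0],
    [-1, 0, 0, 3, 0],
    [-1, 0, 0, 4.5, 0],
    [-1, 0, 0, 6, 0],
    [-1, 0, 0, 6, 0],
  ],
)

```text
clock: 19.0
tcp_pos: [0.5158, 0.1811, 0.2201]
orientation: [-1.754, -2.606, 0.0]
ft_force: [0.5, 0.3, -0.7]
width: 0.107
gripper_force: 41.3
```

play_rows(
  motion=[
    [-1, 0, 0, 1, 0],
    [-1, 0, 0, 2, 0],
    [-1, 0, 0, 3, 0],
    [-1, 0, 0, 3, 0],
  ],
)

```text
clock: 19.4
tcp_pos: [0.5158, 0.1812, 0.2171]
orientation: [-1.754, -2.606, 0.0]
ft_force: [0.4, -0.7, 0.5]
width: 0.106
gripper_force: 41.3
```

play_rows(
  motion=[
    [-1, 0, 0, 1, 0],
    [-1, 0, 0, 2, 0],
    [-1, 0, 0, 3, 0],
    [-1, 0, 0, 3, 0],
  ],
)

```text
clock: 19.8
tcp_pos: [0.5158, 0.1812, 0.2141]
orientation: [-1.754, -2.606, 0.0]
ft_force: [0.1, -0.1, 0.2]
width: 0.107
gripper_force: 41.3
```

play_rows(
  motion=[
    [-1, -1, -0.2, 0, 0],
    [-1, -1.9, -0.5, 0, 0],
    [-1, -1.9, -0.5, 0, 0],
  ],
)

```text
clock: 20.1
tcp_pos: [0.5162, 0.1793, 0.2144]
orientation: [-1.754, -2.606, -0.0]
ft_force: [-0.8, 0.3, 0.5]
width: 0.109
gripper_force: 41.3
```

play_rows(
  motion=[
    [-1, 0, 0, 1, 0],
    [-1, 0, 0, 2, 0],
    [-1, 0, 0, 3, 0],
    [-1, 0, 0, 3, 0],
  ],
)

```text
clock: 20.5
tcp_pos: [0.5161, 0.1794, 0.2112]
orientation: [-1.754, -2.606, 0.0]
ft_force: [0.3, 0.3, -0.1]
width: 0.11
gripper_force: 41.3
```

play_rows(
  motion=[
    [-1, 0, 0, 1, 0],
    [-1, 0, 0, 2, 0],
    [-1, 0, 0, 3, 0],
    [-1, 0, 0, 3, 0],
  ],
)

```text
clock: 20.9
tcp_pos: [0.5161, 0.1793, 0.2082]
orientation: [-1.754, -2.606, 0.0]
ft_force: [-0.2, 0.4, -0.7]
width: 0.109
gripper_force: 41.4
```

```bash
python3 -c "
from h import *
go([*SC,.1876],112)
p=observe()['tcp_pos'][:2]-SC;print(p@U,p@V,[round(x*1000,1) for x in (p@U,p@V)])"
```

```text
clk 20.9 tcp [0.5161 0.1793 0.2082] yaw 112.12 tilt [ 0. -0. -1.] ft [-0.22  0.41 -0.65] w 0.109
  shift [ 4.  -1.  20.6] turn 0.1
0.0020676501522408023 -0.003538206700772401 [np.float64(2.1), np.float64(-3.5)]
```

play_rows(
  motion=[
    [-1, 0, 0, 1, 0],
    [-1, 0, 0, 2, 0],
    [-1, 0, 0, 3, 0],
    [-1, 0, 0, 3, 0],
  ],
)

```text
clock: 21.3
tcp_pos: [0.5161, 0.1793, 0.2052]
orientation: [-1.754, -2.606, 0.0]
ft_force: [-0.3, 0.1, -0.4]
width: 0.106
gripper_force: 41.4
```

play_rows(
  motion=[
    [-1, 0, 0, 1, 0],
    [-1, 0, 0, 2, 0],
    [-1, 0, 0, 3, 0],
    [-1, 0, 0, 3, 0],
  ],
)

```text
clock: 21.7
tcp_pos: [0.5161, 0.1793, 0.2022]
orientation: [-1.754, -2.606, 0.0]
ft_force: [0.1, 1.1, -0.5]
width: 0.103
gripper_force: 41.4
```

play_rows(
  motion=[
    [-1, 0, 0, 1, 0],
    [-1, 0, 0, 2, 0],
    [-1, 0, 0, 3, 0],
    [-1, 0, 0, 3, 0],
  ],
)

```text
clock: 22.1
tcp_pos: [0.5161, 0.1793, 0.1992]
orientation: [-1.754, -2.606, 0.0]
ft_force: [-0.8, 1.0, -0.1]
width: 0.106
gripper_force: 41.4
```

play_rows(
  motion=[
    [-1, 0.7, 0.2, 1, 0],
    [-1, 0.7, 0.2, 2, 0],
    [-1, 0.7, 0.2, 3, 0],
    [-1, 0.7, 0.2, 3, 0],
  ],
)

```text
clock: 22.5
tcp_pos: [0.5159, 0.1798, 0.1961]
orientation: [-1.754, -2.606, 0.001]
ft_force: [-0.1, -0.4, -0.7]
width: 0.108
gripper_force: 41.4
```

play_rows(
  motion=[
    [-1, 0, 0, 1, 0],
    [-1, 0, 0, 2, 0],
    [-1, 0, 0, 3, 0],
    [-1, 0, 0, 3, 0],
  ],
)

```text
clock: 22.9
tcp_pos: [0.5161, 0.18, 0.1934]
orientation: [1.754, 2.606, 0.0]
ft_force: [-0.2, -0.7, 1.8]
width: 0.106
gripper_force: 41.6
```

play_rows(
  motion=[
    [-1, 0, 0, 1, 0],
    [-1, 0, 0, 1.5, 0],
    [-1, 0, 0, 1.5, 0],
  ],
)

```text
clock: 23.2
tcp_pos: [0.5164, 0.1801, 0.1922]
orientation: [1.754, 2.606, 0.001]
ft_force: [-0.1, -1.1, 5.4]
width: 0.105
gripper_force: 42.1
```

```bash
python3 - <<'E'
from h import *
s=cap('side')
g=np.mean([cv2.cvtColor(cap('side')['img'],cv2.COLOR_RGB2GRAY).astype(float) for _ in range(3)],0).astype(int)
c=SC+.0015*U
for z in(.152,.158,.163):
    P=[[*(c+U*.014),z],[*(c-U*.014),z],[*(c+V*.014),z],[*(c-V*.014),z]]
    print(z,'L R front back',proj(s,P).round(1).tolist())
print('front flange edge top',proj(s,[[*(SC+V*.018),.152],[*(SC-V*.018),.152],[*(SC+V*.0075),.152]]).round(1).tolist())
np.set_printoptions(linewidth=250)
print('cols 254..284 rows 255..290'); print(g[255:290,254:285])
prof(s)
E
```

```text
0.152 L R front back [[259.6, 276.2], [272.8, 277.9], [265.0, 282.7], [267.4, 271.5]]
0.158 L R front back [[259.5, 274.6], [272.8, 276.3], [264.9, 281.1], [267.3, 269.9]]
0.163 L R front back [[259.4, 273.2], [272.8, 274.9], [264.9, 279.7], [267.2, 268.5]]
front flange edge top [[265.4, 284.5], [268.4, 270.0], [266.3, 280.2]]
cols 254..284 rows 255..290
[[21 21 21 ... 21 22 21]
 [21 21 18 ... 20 19 25]
 [18 20 20 ... 20 27 36]
 ...
 [17 13 15 ... 27 31 41]
 [16 14 13 ... 21 24 26]
 [17 17 17 ... 19 20 22]]
-76 98 99 68 | -72 108 106 75 | -68 114 115 81 | -64 123 125 85 | -60 130 132 91 | -56 136 139 100 | -52 133 141 105 | -48 114 126 104 | -44 94 105 93 | -40 117 118 100 | -36 138 146 116 | -32 147 156 128 | -28 150 157 131 | -24 132 153 122 | -20 114 148 117 | -16 83 130 116 | -12 71 105 102 | -8 85 104 78 | -4 76 94 78 | 0 74 77 81 | 4 71 72 84 | 8 63 68 73 | 12 64 73 63 | 16 79 93 74 | 20 93 101 74 | 24 97 100 72 | 28 94 94 69 | 32 92 93 69 | 36 89 90 66 | 40 87 86 60 | 44 76 72 51 | 48 61 60 51 | 52 55 64 56 | 56 63 74 56 | 60 70 75 50 | 64 73 69 37 | 68 71 51 27 | 72 62 38 21 | 76 48 27 18 |
```

```bash
python3 - <<'E'
from h import *
g=np.mean([cv2.cvtColor(cap('side')['img'],cv2.COLOR_RGB2GRAY).astype(float) for _ in range(3)],0).astype(int)
for r in range(262,290): print(r,' '.join('%3d'%x for x in g[r,253:282]))
E
```

```text
262  83  88  80  62  36  23  20  19  21  33  51  63  70  69  60  46  34  32  28  25  27  50  83 108 118 118 118 116 116
263 106 109 101  82  50  26  23  27  33  38  49  61  68  69  61  50  42  45  39  30  29  54  87 111 118 119 119 118 117
264 115 116 110  90  58  28  26  34  45  47  52  61  68  70  64  53  48  51  48  36  30  53  87 111 118 119 118 117 117
265 118 117 112  94  63  31  28  40  51  51  50  59  68  70  67  56  51  54  51  38  32  54  87 112 120 119 118 118 117
266 117 117 113  97  67  36  29  42  53  52  49  57  67  70  68  60  52  53  51  39  32  54  88 113 120 119 117 117 118
267 116 117 114  98  69  39  27  41  53  53  50  58  68  74  77  72  58  55  52  39  34  55  89 113 120 119 117 118 117
268 116 113 110  95  69  38  28  41  52  54  52  59  72  84  95  90  69  58  51  40  34  58  90 113 119 118 118 116 113
269 109 103  94  80  60  36  26  39  50  51  52  61  76  91 104  97  75  60  52  39  37  63  94 112 117 116 115 111 108
270  86  77  66  55  43  28  26  37  49  52  51  59  74  88  95  88  71  60  53  39  39  64  89 104 108 107 107 105 104
271  53  45  37  31 
[... 1559 characters left out ...]
  15  13  15  16  15  17  18  20  21  20  21  23  26  26  26  26  27  25  27  31  37  52  69  89 107
285  13  16  14  15  16  15  15  18  16  17  17  17  18  17  18  19  22  23  20  22  26  25  24  23  24  29  36  49  64
286  14  18  17  14  14  14  17  14  13  14  16  16  13  18  15  17  15  17  16  20  21  20  21  20  23  23  23  27  32
287  14  14  13  14  13  15  14  19  14  16  15  13  14  15  16  15  14  16  14  13  16  16  16  20  16  20  22  23  24
288  14  14  16  13  15  18  15  13  13  18  13  15  17  16  15  16  17  18  14  18  15  17  18  15  18  16  20  19  20
289  14  14  13  15  15  16  17  14  16  13  14  15  15  13  17  17  14  16  13  16  11  16  15  15  14  15  15  16  17
```

play_rows(
  motion=[
    [-1, 0, 0, -0.7, 0],
    [-1, 0, 0, -0.7, 0],
    [-0.6, 0, 0, -0.7, 0],
    [-0.4, 0, 0, -0.7, 0],
    [-0.2, 0, 0, -0.7, 0],
    [-0.2, 0, 0, -0.7, 0],
  ],
  squeeze=20,
)

```text
clock: 24.15
tcp_pos: [0.5159, 0.18, 0.1923]
orientation: [-1.754, -2.606, 0.0]
ft_force: [-0.4, 0.4, 0.3]
width: 0.4
gripper_force: 0.0
```

play_rows(
  motion=[
    [-0.2, 0, 0, -10, 0],
    [-0.2, 0, 0, -40, 0],
    [-0.2, 0, 0, -80, 0],
    [-0.2, 0, 0, -120, 0],
    [-0.2, 0, 0, -120, 0],
  ],
)

```text
clock: 24.65
tcp_pos: [0.5177, 0.1817, 0.3184]
orientation: [1.751, 2.602, 0.012]
ft_force: [-0.2, -0.3, 0.5]
width: 0.404
gripper_force: 0.0
```

```bash
python3 - <<'E'
from h import *
go([.55,-.1,.3],112)
s=cap('side');g=np.mean([cv2.cvtColor(cap('side')['img'],cv2.COLOR_RGB2GRAY).astype(float) for _ in range(3)],0).astype(int)
z=.153
c=SC
print('tab top c',proj(s,[[*c,z+.042],[*(c+V*.014),z],[*(c+U*.014),z+.003],[*(c-U*.014),z+.003]]).round(1).tolist())
for r in range(246,288): print(r,' '.join('%3d'%x for x in g[r,253:282]))
prof(s)
E
```

```text
clk 24.65 tcp [0.5177 0.1817 0.3184] yaw 112.13 tilt [ 0.     0.009 -1.   ] ft [-0.17 -0.3   0.51] w 0.404
  shift [-273.1  -76.4   17.7] turn 0.1
tab top c [[266.4, 265.0], [265.7, 282.6], [260.2, 275.2], [273.5, 276.9]]
246 174 176 175 174 175 175 173 174 174 176 175 175 176 175 176 175 175 176 175 176 176 175 175 175 175 175 176 175 175
247 175 175 175 176 175 175 175 174 175 175 175 175 176 175 176 176 175 176 175 175 175 176 175 176 175 176 176 176 175
248 174 176 176 176 177 175 175 175 175 175 174 176 175 176 175 176 176 176 176 175 176 175 176 175 176 176 176 176 175
249 175 176 175 176 175 175 175 175 175 174 175 176 176 176 175 176 176 175 174 175 176 176 175 175 175 175 176 175 175
250 175 175 176 176 176 176 176 175 175 175 175 175 175 176 175 176 175 175 173 175 175 176 175 174 176 176 176 176 176
251 175 176 176 176 175 176 175 175 174 174 175 175 175 174 175 174 175 175 174 173 174 175 175 176 175 175 176 176 175
252 175 175 175 176 176 175 173 174 174 175 174 175 174 173 174 174 174 173 173 173 175 175 175 175 175 175 176 175 176
253 174 175 175 175 175 174 174 175 17
[... 4071 characters left out ...]
12  12  16  12  11  12  14  12  14  14  14  15  11  14  15  13  16  18  15  18  20  20  25
-76 99 94 62 | -72 108 101 70 | -68 119 113 75 | -64 125 125 81 | -60 132 134 88 | -56 139 140 97 | -52 140 144 99 | -48 121 131 98 | -44 97 106 87 | -40 123 116 83 | -36 156 152 104 | -32 170 170 119 | -28 172 172 119 | -24 167 170 114 | -20 168 172 115 | -16 168 174 119 | -12 142 146 100 | -8 138 110 73 | -4 129 110 72 | 0 84 79 84 | 4 72 74 79 | 8 83 88 70 | 12 93 89 60 | 16 97 101 68 | 20 106 111 85 | 24 109 116 82 | 28 104 104 64 | 32 101 99 59 | 36 98 94 59 | 40 95 90 54 | 44 84 75 49 | 48 68 66 46 | 52 62 67 47 | 56 67 70 43 | 60 73 67 35 | 64 70 55 26 | 68 65 40 22 | 72 52 28 14 | 76 39 22 20 |
```

play_rows(
  motion=[
    [-0.2, -273, -76, 0, 0],
    [-0.2, -273, -76, 0, 0],
    [-0.2, -273, -76, 0, 0],
    [-0.2, -273, -76, 0, 0],
    [-0.2, -273, -76, 0, 0],
    [-0.2, -273, -76, 0, 0],
    [-0.2, -273, -76, 0, 0],
    [-0.2, -273, -76, 0, 0],
  ],
)

```text
clock: 25.65
tcp_pos: [0.5478, -0.102, 0.3112]
orientation: [-1.755, -2.603, 0.001]
ft_force: [0.5, 0.3, 0.2]
width: 0.4
gripper_force: 0.0
```

```bash
python3 - <<'E'
from h import *
t=cap('top')
g=np.mean([cv2.cvtColor(cap('top')['img'],cv2.COLOR_RGB2GRAY).astype(float) for _ in range(3)],0).astype(int)
for U0 in(0,.0028):
  c=SC+U*U0
  print('tab top; disc c',proj(t,[[*c,.195],[*c,.159]]).round(1).tolist())
for r in range(188,215): print(r,' '.join('%3d'%x for x in g[r,192:222]))
E
```

```text
tab top; disc c [[202.9, 195.7], [205.4, 199.2]]
tab top; disc c [[202.9, 194.5], [205.3, 198.1]]
188 171 172 145  93  66  57  32  10  11  13  14 134 162 156 153 139 135  80  27  12  11  10  11   3   0   6   7   5  22  59
189 172 166 144  97  65  59  34  13  15  14  32 144 169 167 165 161 158  88  21  16  14   9   5   3   5   5   5   7  20  58
190 171 164 139  94  64  61  37  15  15  12  25 147 172 171 173 158 131  65   9  13  15   7   5   4   4   7   5   6  18  59
191 167 158 137  91  65  57  33  14  13  14  13 146 144 147 166 165 131  62  11  12  14  10   9   6   4   5   2   7  11  59
192 165 157 135  91  64  55  33  16  14  38  63 149 160 162 169 170 162  85  14  16  12   8   7   3   3   3   6   4   8  61
193 166 160 137  89  64  56  46  65 127 147 150 167 172 171 172 171 173 100  27  14  17  10   5   3   2   1   6   6  12  60
194 166 161 154 108  64  66 125 151 165 171 171 171 171 172 172 171 144  87  37  14  15  11   5   2   4   4   2   6   9  58
195 169 163 160 114  63  63 144 171 172 172 172 171 172 147 118 111  93  74  54  33  17  14   5   5   2   4   5   2  12  57
196 172 16
[... 1645 characters left out ...]
  32  76 156 172 159 155 168 158  78  28  30  30  15   4   4 104  79  27   4  18
210 172 171 118  44  53  59  43  26  25  26  28  64 153 172 167 166 171 167  82  18  17  25  15   6   4  61  67  26   3  17
211 115 101  81  48  53  58  43  25  22  23  27  53 152 172 171 172 172 171  87  21  18  26  16   4   2  17  30  11   4  20
212 128  87  68  56  61  63  42  23  18  20  26  29 151 173 172 172 172 171  88  24  20  21  18   7   2   3   4   3   6  15
213 155 137 113  83  66  59  44  23  17  18  22  20 148 171 171 171 172 170 109  41  15  22  23   2   5   6   3   6   9  11
214 158 153 150 114  75  62  47  26  18  18  16  24 147 171 171 171 171 171 116  45  18  19  17   6   5   3   4   6   4   9
```

```bash
python3 -c "
from rig import *
print(observe()['clock'],finish_job())"
```

```text
the job is handed in; nothing more can be done
25.85 None
```

I turned the empty socket to the top (about 2° off by camera), set the flat-tab plug in it and released it, and handed the job in at 25.85 s. The result wasn't reported back; by touch the plug is seated, though the side picture leaves a possible 1–2 mm gap at the shoulder, and the highest reading on the wheel was 12.2 N.

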